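Sort out the red-banded tablet: a last look on the rest, then the reject box

TASK

Three coated drawing tablets lie on the pale board; the one with the red band is a reject. Prop it on the blue slanted rest, standing on its short end with its foot on the ledge, back against the slope and dark face outwards, and leave it there untouched for a good second, for a last look; then take it again and file it standing on end in the red-rimmed reject box, lowered in rather than dropped. Leave the other two tablets where they lie.

Things in the scene. Friction and masses are not known exactly. Their poses are not given: they have to be found in the camera images.
- reject: the reject: flat wooden tablet 130 (its x) x 60 (its y) x 16 mm (its z), 0.08 to 0.17 kg, dark drawn face up (+z), with a red band 26 mm wide right across it at its -x end. Origin: centre of its underside (the bare wood back). At the start it lies flat on the pale board, its top 22 mm above the table; -x end roughly towards the robot.
- passed: good tablet, same size and axes, green band at its -x end; stays where it lies
- plain: good tablet, same size and axes, no band; stays where it lies. The three lie side by side in any order, 40 to 70 mm apart.
- board: pale drawing board under the tablets, 200 (x) x 370 (y) x 6 mm, fixed; origin: centre of its underside
- rest: fixed blue rest. Its slope rises at 45 degrees towards its own -x; a tablet on it faces up and to the rest's +x. Origin: centre of its 85 (x) x 74 mm base, on the table. Foot of the slope (where it meets the ledge): x +28, z 16 mm. The slope is a plank 38 mm wide (y), 72 mm long up from the foot, so a tablet overhangs its top by 58 mm. Ledge: square to the slope, 74 mm wide, 19 mm out.
- rest_seat (a point): point on the rest's slope plane, 65 mm up the slope from the foot, on its centre line: where the centre of a tablet's underside lies when it is propped there, foot on the ledge. Axes as rest.
- reject_box: the reject box: fixed, open-topped narrow plywood box with red rim, 62 (x) x 112 (y) x 75 mm high outside, walls and floor 6 mm (inside 50 x 100 mm). Origin: centre of its underside, on the table. The rest and the box may stand on either side of the board.
Things that resemble listed ones, but are neither listed nor needed, are in the scene too. Leave any pink look-alike of the reject alone.

How it is judged:
On the way:
1. the reject leans on the rest, foot on the ledge, back against the slope, dark face out, let go and at rest (distance between reject and rest_seat below 0.022 m and angle between reject's own z axis and vertical between 0.66 and 0.91 rad and angle between the y axis of reject and the y axis of rest, either way round below 0.2 rad and contact force between reject and rest above 0.2 N and contact force between the fingers and reject below 0.05 N and linear speed of reject below 0.05 m/s and angular speed of reject below 1 rad/s), for 0.8 s.
At the end, for the whole second after the job is handed in: The reject stands on end in the reject box (within 34 degrees of upright, its lower end on the box floor, to about 15 mm), released and at rest; the other two tablets are within 15 mm of where they lay (x of reject in the frame of reject_box between -0.03 and 0.03 m and y of reject in the frame of reject_box between -0.05 and 0.05 m and z of reject in the frame of reject_box between 0.045 and 0.09 m and (angle between reject's own x axis and vertical below 0.6 rad or angle between reject's own x axis and vertical above 2.54 rad) and contact force between the fingers and reject below 0.05 N and linear speed of reject below 0.05 m/s and angular speed of reject below 1 rad/s and distance of each of passed, plain from where it was at the start of the episode below 0.015 m); the robot touches nothing.
It fails at once if a good tablet shifted by more than 15 mm (distance of any of passed, plain from where it was at the start of the episode above 0.015 m).
It fails at once if the reject dropped (falling free faster than 0.7 m/s, a drop of some 25 mm) (linear speed of reject above 0.7 m/s and contact force between the fingers and reject below 0.05 N).
It also fails if it takes over 64 s, if anything falls off the work surface, if the arm or the gripper's body presses on something with over 40 N, if the wrist force passes 120 N, or if a joint passes its speed limit or range.

ROBOT

A 7-joint arm with a two-finger parallel gripper is mounted at the origin on the work surface. World frame = base frame: x ahead of the robot, y to its left, z up, the work surface at z = 0. Lengths are in m, angles in rad, forces in N, time in s.
With the tool pointing down it reaches from about 0.4 to 0.85 m from the base axis. Payload 6.9 kg.
Tool frame: the origin (TCP) lies midway between the tips of the shut fingers; the grasp point (between the pads) lies behind it (ctrl.pinch_z is the z of the grasp point in the tool frame, in m); z points along the fingers, y is the line along which they close (so a half turn about z gives the same grasp; the last joint's range is limited). The gripper opens to 85 mm and grips with 20 to 120 N. Pads are 22 mm wide; open, the fingers measure 114 mm over their backs; the gripper's body (76 mm by 85 mm) begins 54 mm behind the grasp point. The pads swing forward as they close: fully open they stand 13 mm farther back than shut.
Start: joints at [-1.141, 0.507, -0.238, 1.5, 0.126, 1.149, -0.155], TCP at [0.199, 0.593, 0.231] pointing down, gripper open.
Joint ranges: [-3.08, 3.08], [-0.24, 2.05], [-1.43, 1.35], [0, 2.5], [-1.52, 4.66], [0.17, 1.96], [-2.89, 2.89]. Speed limits (rad/s): [2.39, 2.39, 3.14, 3.14, 3.14, 3.14, 3.14].

INTERFACE

Orientations are given as a unit quaternion [w, x, y, z].
In Python, from station import ctrl, get_state, vision, ticket, models gives the robot as it stands. Calls block until the motion is done:
- ctrl.movep(position, orientation): joint-space move of the TCP to a pose.
- ctrl.movel(position, frame=None, max_speed=0.15): straight line of the TCP; frame=None keeps the orientation; max_speed is the mean speed in m/s.
- ctrl.set_joints(angles): joint-space move.
- ctrl.ungrasp() and ctrl.close_gripper(force=None): open the fingers fully, or close them until they stop; force is the grip in N (None keeps the last).
- ctrl.pause(seconds).
- ctrl.ik(position, orientation): joint angles nearest the present ones, or None.
- get_state(): the state.
- vision.grab_frame(name): name is "side" or "top" or "wrist"; returns (picture, depth): 480x640x3 uint8, blue, green, red; 480x640 float32, m along the optical axis (not along the pixel's ray), 0 where there is no reading.
- vision.camera_info(name): a dict with "mtx" (3x3 intrinsics, pixels), "dist_coeffs" ([k1, k2, p1, p2, k3] as OpenCV has them; the pictures are not rectified), "R" (3x3) and "t" (3): a world point X has camera coordinates R X + t; the wrist camera has in their place "hand_eye" (4x4, takes a point from camera to tool coordinates, whose origin is the TCP and whose axes are the flange's). Camera axes: x right, y down, z forward; pixel columns grow to the right and rows downward; lengths in m; the calibration is good to about 2 mm. A picture is of the moment at which its call begins: read the wrist's pose just before it. camera_info takes no time and is no camera call.
A pose or a line that the arm cannot do raises ctrl.Unreachable and nothing moves.
- ticket.close_job(): hands the job in; it is judged then, once.
Trained networks look in the newest picture that a camera, given by its name, has taken for a name from the list of things; names that differ only in an ending like _2 or _b are one class to them, and where a whole thing is asked for, a point or a joint stands for the part that bears it (a point fixed in the world has none). Each returns a list of dicts, best first, with "p" (0 to 1); they miss things now and then, are a little off and sometimes report something else, mostly with a low value. They report only what shows in the picture. A call takes as long as a camera call. They do not tell look-alikes from the thing itself.
- models.recognise(camera, target): "point" ([column, row] in pixels, amid what is visible of it).
- models.masks_of(camera, target): "mask" (480x640 bool, what is visible of it) and "point" ([column, row] in pixels, amid what is visible of it).
The state is a dict: "time": time; "qpos": joint angles; "qd": joint speeds; "tau": joint torques, N m; "tcp_pos": TCP position; "eef_rot": TCP orientation; "contact_force": force on the tool from outside, world axes, zero at the start; "wrist_torque": the same for the moment, N m; "width": finger opening in m; "gripper_force": force on a finger pad.
Only numpy, scipy, OpenCV 4.12 (cv2) and the standard library are available. Lean on these libraries where they do the work, as an engineer would, in place of code of your own. Each camera call takes 0.05 s, during which the arm holds its last target. There are 200 camera calls.

## Working session

There is one attempt and no reset: what is moved stays moved. The work goes in short steps, each a Python script; the robot and the scene stay as the last script left them, time stands still between calls to the robot, and variables do not carry over. Pictures are saved under pics/ and viewed, at most 10 in all, crops included, and the job is handed in when it is done.

```bash
mkdir -p pics; ls
python3 - <<'E'
from station import ctrl,get_state,vision,models
import cv2,numpy as np
ims=[]
for c in("top","side"):
    im,d=vision.grab_frame(c); cv2.imwrite(f"pics/{c}0.png",im); np.save(f"{c}_d.npy",d)
    i=vision.camera_info(c); C=-np.array(i["R"]).T@np.array(i["t"]); print(c,np.round(C,3),np.round(np.array(i["R"])[2],2))
    for t in("reject","passed","plain","rest","reject_box","board"):
        print(t,[(np.round(r["p"],2),np.round(r["point"]).astype(int).tolist()) for r in models.recognise(c,t)])
print(ctrl.pinch_z,get_state()["time"],get_state()["eef_rot"])
E
```

```text
pics
top [0.407 0.017 1.092] [ 0.05  0.01 -1.  ]
reject [(np.float64(0.69), [293, 206])]
passed [(np.float64(0.76), [388, 207]), (np.float64(0.22), [483, 236])]
plain [(np.float64(0.66), [337, 201])]
rest [(np.float64(0.85), [483, 234]), (np.float64(0.22), [337, 201])]
reject_box [(np.float64(0.9), [189, 223])]
board [(np.float64(0.9), [349, 206])]
side [ 0.252 -0.553  0.622] [ 0.26  0.68 -0.69]
reject [(np.float64(0.87), [240, 248]), (np.float64(0.77), [336, 222])]
passed [(np.float64(0.68), [384, 307])]
plain [(np.float64(0.77), [358, 256]), (np.float64(0.41), [369, 280])]
rest [(np.float64(0.8), [414, 426])]
reject_box [(np.float64(0.94), [281, 165])]
board [(np.float64(0.78), [368, 280]), (np.float64(0.7), [415, 426])]
-0.0187 0.7 [-1.21970344e-05  1.61208785e-01  9.86920325e-01  1.60512082e-05]
```

View pics/top0.png

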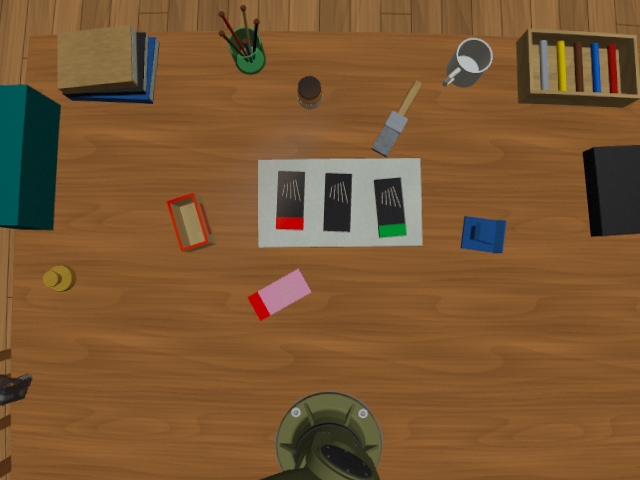

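View pics/side0.png

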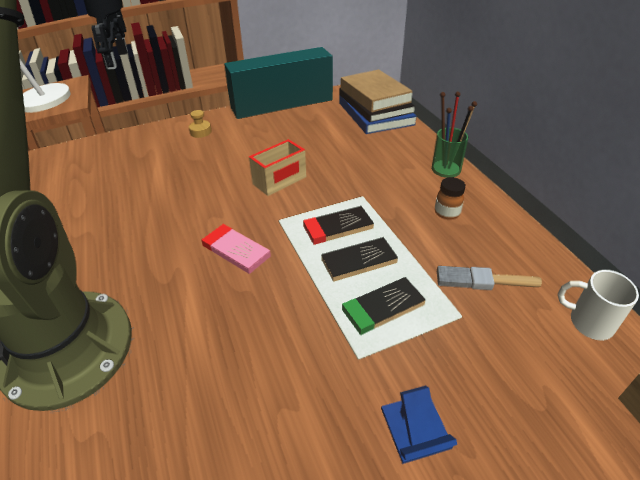

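Candidates for the reject in the top picture: the dark tablet with the red band (291,200), the pink look-alike (280,294), the plain one (338,201) and the green-banded one (390,207). I choose (291,200). The box is at (189,223) and the rest at (483,234). Next come the crop check and the measurements.

```bash
cat > h.py <<'E'
from station import ctrl,get_state,vision,models,ticket
import cv2,numpy as np
from scipy.spatial.transform import Rotation as Rn
def cam(c):
    i=vision.camera_info(c); K=np.array(i["mtx"]);D=np.array(i["dist_coeffs"])
    if c=="wrist":
        s=get_state();w,x,y,z=s["eef_rot"];T=np.eye(4);T[:3,:3]=Rn.from_quat([x,y,z,w]).as_matrix();T[:3,3]=s["tcp_pos"]
        M=np.linalg.inv(T@np.array(i["hand_eye"]));return K,D,M[:3,:3],M[:3,3]
    return K,D,np.array(i["R"]),np.array(i["t"])
def onplane(cm,px,z):
    K,D,R,t=cm;n=cv2.undistortPoints(np.float64(px).reshape(-1,1,2),K,D)[:,0]
    d=np.c_[n,np.ones(len(n))]@R;C=-R.T@t
    return C+d*((z-C[2])/d[:,2])[:,None]
def cloud(cm,mask,depth):
    v,u=np.nonzero(mask&(depth>0));K,D,R,t=cm
    n=cv2.undistortPoints(np.float64(np.c_[u,v]).reshape(-1,1,2),K,D)[:,0]
    return (np.c_[n,np.ones(len(n))]*depth[v,u][:,None]-t)@R
def rect(P):  # centre, sides, yaw of the long side (deg)
    (c,s,a)=cv2.minAreaRect(np.float32(P[:,:2]*1000))
    if s[0]<s[1]: s=s[::-1];a+=90
    return np.round(c,1),np.round(s,1),round((a+90)%180-90,1)
def q(R): x,y,z,w=Rn.from_matrix(R).as_quat();return [w,x,y,z]
def main_blob(m):
    n,l,s,_=cv2.connectedComponentsWithStats(np.uint8(m));return l==1+np.argmax(s[1:,4])
E
python3 - <<'E'
from h import *
im=cv2.imread("pics/top0.png");d=np.load("top_d.npy");cm=cam("top")
hsv=cv2.cvtColor(im,cv2.COLOR_BGR2HSV);H,S,V=[hsv[...,i].astype(int) for i in range(3)]
def win(c,r,k):
    w=np.zeros((480,640),bool);w[r-k:r+k,c-k:c+k]=1;return w
red=((H<6)|(H>174))&(S>180)&(V>100);blue=(H>100)&(H<125)&(S>130);dark=(V<70)
rb=main_blob(red&win(189,223,45))
px=lambda m:np.argwhere(m)[:,::-1]
print("box rim",rect(onplane(cm,px(rb),.075)))
for n,c,r in(("rej",291,200),("plain",338,201),("passed",390,207)):
    gr=(H>40)&(H<80)&(S>120)
    m=main_blob((dark|red|gr)&win(c,r,36)&(abs(np.arange(640)-c)<22)[None]); print(n,rect(onplane(cm,px(m),.022)))
print("band",onplane(cm,px(red&win(291,222,18)),.022).mean(0))
b=main_blob(blue&win(483,234,35));P=cloud(cm,b,d);print("rest all",rect(P),np.percentile(P[:,2],[1,10,50,90,99]).round(3))
# side camera too
im2=cv2.imread("pics/side0.png");h2=cv2.cvtColor(im2,cv2.COLOR_BGR2HSV).astype(int);b2=(h2[...,0]>100)&(h2[...,0]<125)&(h2[...,1]>130);w=np.zeros_like(b2);w[370:475,365:475]=1
P2=cloud(cam("side"),main_blob(b2&w),np.load("side_d.npy"));print("side rest",rect(P2),np.percentile(P2[:,2],[1,10,50,90,99]).round(3))
np.save("P.npy",np.r_[P,P2])
for Q in(P,P2):
  for lo,hi in((-.01,.012),(.012,.022),(.022,.03),(.03,.04),(.04,.05),(.05,.06),(.06,.08)):
    s=Q[(Q[:,2]>lo)&(Q[:,2]<hi)]
    if len(s)>3:print(lo,len(s),s.mean(0).round(4),rect(s))
a=cv2.resize(im[130:320,230:430],(400,380));e=cv2.resize(im[204:264,453:513],(380,380));f=cv2.resize(im2[370:475,365:475],(398,380))[:, :]
o=np.hstack([cv2.resize(a,(260,247)),cv2.resize(e,(260,247)),cv2.resize(f,(260,247))]);cv2.imwrite("pics/crop1.png",o)
E
```

```text
box rim (array([526.7, 322.6]), array([59.9, 29.5]), -71.0)
rej (array([544. ,  94.5]), array([127.8,  59. ]), -1.3)
plain (array([541.5, -10.5]), array([128.4,  58.1]), -1.0)
passed (array([ 531.8, -126.9]), array([128.6,  60.7]), 6.2)
band [0.4932949  0.09585546 0.022     ]
rest all (array([ 475.9, -338.9]), array([88.8, 72.7]), 82.6) [0.004 0.007 0.017 0.058 0.067]
side rest (array([ 472.8, -341.4]), array([89.2, 74.4]), 82.6) [0.005 0.007 0.024 0.057 0.066]
-0.01 591 [ 0.4757 -0.3243  0.0081] (array([ 476.9, -331.4]), array([73.3, 72.7]), 82.6)
0.012 196 [ 0.4719 -0.3573  0.0179] (array([ 470.6, -337.5]), array([81.5, 69.7]), -90.0)
0.022 209 [ 0.4722 -0.3666  0.026 ] (array([ 474.9, -346.8]), array([71.6, 71.2]), 81.3)
0.03 79 [ 0.4716 -0.3453  0.0346] (array([ 474.9, -345.6]), array([68. , 67.2]), 83.6)
0.04 55 [ 0.4745 -0.3359  0.0453] (array([ 474.5, -336.2]), array([37.5, 11.2]), -11.1)
0.05 70 [ 0.4762 -0.3227  0.0558] (array([ 476.9, -318.6]), array([38. , 26.1]), -7.7)
0.06 113 [ 0.4783 -0.3131  0.0642] (array([ 477.9, -313.5]), array([37.3, 16.8]), -9.2)
-0.01 1006 [ 0.46   -0.3347  0.0078] (array([ 473. , -339.4]), array([84.4, 74.3]), 81.8)
0.012 364 [ 0.4689 -0.365   0.0187] (array([ 458.7, -362.2]), array([78.1, 64.6]), -54.1)
0.022 700 [ 0.4683 -0.3714  0.0259] (array([ 472.4, -372.6]), array([70.6, 51.6]), -29.2)
0.03 275 [ 0.4724 -0.3488  0.0348] (array([ 477.5, -359.7]), array([55.7, 48.9]), -12.9)
0.04 283 [ 0.4735 -0.337   0.0451] (array([ 474.1, -336.1]), array([38.7, 15.9]), -7.6)
0.05 275 [ 0.4745 -0.3269  0.0551] (array([ 476. , -321.3]), array([38.3, 25.6]), -9.5)
0.06 224 [ 0.4762 -0.3178  0.0634] (array([ 476.2, -316.7]), array([37.3, 14.1]), -7.3)
```

View pics/crop1.png

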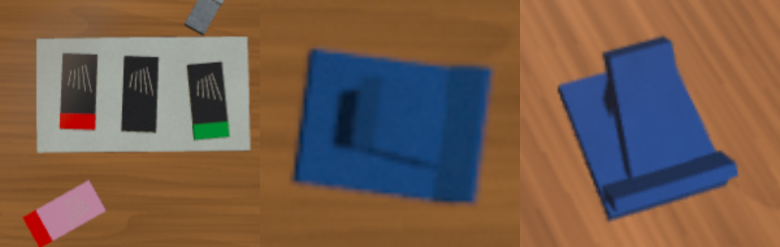

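The crop confirms it: the dark tablet with the red band is the leftmost one on the board. On the rest, the ledge is on the right, so its +x is close to world -y. Next I refine the box and check that the main poses are reachable.

```bash
cat >> h.py <<'E'
s2=np.sqrt(.5)
def yaw(d): return Rn.from_euler("z",d,degrees=True).as_matrix()
c_rest=np.array([.474,-.338,0]);Rr=yaw(-97.5)
xr,yr=Rr[:,0],Rr[:,1];Z=np.array([0,0,1.])
n=s2*(xr+Z);u=s2*(Z-xr);foot=c_rest+.028*xr+.016*Z;seat=foot+.065*u
def tool(z,y): return np.c_[np.cross(y,z),y,z]
def tcp(p,R,back=0): return p-R[:,2]*back   # TCP 'back' m behind p along the tool axis
E
python3 - <<'E'
from h import *
im=cv2.imread("pics/top0.png");d=np.load("top_d.npy");cm=cam("top")
h=cv2.cvtColor(im,cv2.COLOR_BGR2HSV).astype(int)
m=((h[...,0]<6)|(h[...,0]>174))&(h[...,1]>150)&(h[...,2]>100);w=np.zeros_like(m);w[185:260,160:217]=1
P=onplane(cm,np.argwhere(m&w)[:,::-1],.075);print("box",rect(P),len(P),seat)
r=models.masks_of("top","reject_box")
if r: 
    Q=cloud(cm,r[0]["mask"],d);Q=Q[Q[:,2]>.065];print("depth rim",rect(Q),len(Q),np.median(Q[:,2]))
yt=yaw(-1.3)[:,1]
for a in(1,-1):
    print("pick",a,ctrl.ik([.544,.0945,.006],q(tool(-Z,a*yt))) is not None, ctrl.ik([.544,.0945,.2],q(tool(-Z,a*yt))) )
    for o in(.0,.1): R=tool(-n,a*yr);print("place",a,o,ctrl.ik(seat+(.016+o)*n,q(R)))
    for o in(0,.06): R=tool(-u,a*n);print("regrasp",a,o,ctrl.ik(foot+(.095+o)*u+.008*n,q(R)))
    for b in (14,19,24): print("box",a,b,ctrl.ik([.527,.32,.101],q(tool(-Z,a*yaw(b)[:,0]))) is not None)
E
```

```text
box (array([490.3, 305.2]), array([115.6,  61. ]), 24.6) 129 [ 0.4763445  -0.32019173  0.06196194]
depth rim (array([487.4, 308.9]), array([114.1,  64.7]), 18.4) 570 0.07520861062696467
pick 1 True [-0.15252542  0.41819648 -0.09343911  1.74351758  0.04558064  0.98197869
  1.28482726]
place 1 0.0 [ 0.62802232  0.98562123  0.52817456  1.43412304 -0.83487424  1.62763648
  1.28949737]
place 1 0.1 [ 0.64253212  1.02973967  0.75329991  1.21211451 -0.90727033  1.91212576
  1.29621192]
regrasp 1 0 [-0.3181796   0.77006397  0.59595705  2.06262087  0.80423524  0.54686526
 -2.29238031]
regrasp 1 0.06 [-0.51472776  0.75906598  0.7979849   2.03030337  0.50061695  0.58957942
 -2.00299524]
box 1 14 True
box 1 19 True
box 1 24 True
pick -1 True [-0.56875101  0.46499573  0.53459249  1.74889741 -0.27448675  1.0026137
 -1.52509278]
place -1 0.0 [ 0.46285209  1.13015379  0.95155891  1.43682369 -1.05063895  1.87158664
 -1.65797979]
place -1 0.1 [ 0.64253212  1.02973967  0.75329991  1.21211451 -0.90727033  1.91212576
 -1.84538073]
regrasp -1 0 [-0.10439264  0.69659683  0.24583888  2.0597984   1.0403468   0.74895366
  0.62012032]
regrasp -1 0.06 [-0.13110648  0.61514937  0.15847794  2.02544499  0.94869964  0.89417603
  0.68245664]
box -1 14 True
box -1 19 True
box -1 24 True
```

Run:
```python
from h import *
R=tool(-Z,yaw(-1.3)[:,1]);p=np.array([.544,.0945,0])
f=lambda:get_state()["contact_force"]
ctrl.movep(p+.12*Z,q(R));print(get_state()["tcp_pos"],f())
ctrl.movel(p+.03*Z);ctrl.movel(p+.008*Z,max_speed=.05);print("down",get_state()["tcp_pos"],f())
ctrl.close_gripper(50);s=get_state();print("grip",s["width"],s["gripper_force"],f())
ctrl.movel(p+.06*Z,max_speed=.1);s=get_state();print(s["width"],s["gripper_force"],f(),s["time"])
im,d=vision.grab_frame("side");cv2.imwrite("pics/lift.png",im[120:400,180:560])
```

```text
[0.54399898 0.09581916 0.12018548] [-0.36102149 -0.6084775  -0.35159126]
down [0.54388148 0.09445551 0.00776987] [-0.3890001   0.54560485 -0.78166365]
grip 0.05871878933958087 54.03829514980316 [-0.81171926  0.3665787   5.61252863]
0.058089566220208354 53.78604769706726 [ 0.25909821  1.03325013 -1.92411034] 5.325
```

View pics/lift.png

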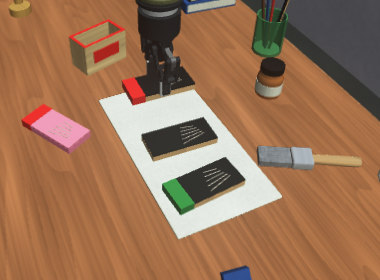

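The side crop shows the tablet held level about its centre, and the neighbours are undisturbed. Now I carry it to the rest with guarded contact.

Run:
```python
from h import *
ctrl.movel([.544,.0945,.26],max_speed=.2)
R=tool(-n,yr);base=seat+.002*n
g=lambda dn,du:base+dn*n+du*u
for dz in(.10,.05,0):
    p=g(.08,.015)+dz*Z; ok=ctrl.ik(p,q(R)); print(dz,ok is not None)
    if ok is not None: ctrl.movep(p,q(R));break
ctrl.movel(g(.03,.012));ctrl.movel(g(.012,.010),max_speed=.05)
ctrl.pause(.2);f0=np.array(get_state()["contact_force"]);print("f0",f0,get_state()["tcp_pos"]-g(.012,.010))
dn=.012
while dn>-.006:
    dn-=.002;ctrl.movel(g(dn,.010),max_speed=.02);df=np.array(get_state()["contact_force"])-f0
    if df@n>3: break
print("n contact",dn,df.round(2),(df@n).round(2))
f0=np.array(get_state()["contact_force"]);du=.010
while du>-.008:
    du-=.002;ctrl.movel(g(dn,du),max_speed=.02);df=np.array(get_state()["contact_force"])-f0
    if df@u>3: break
print("u contact",du,df.round(2),(df@u).round(2),get_state()["time"])
im,d=vision.grab_frame("side");cv2.imwrite("pics/onrest.png",cv2.resize(im[270:480,290:560],(540,420)))
```

```text
0.1 True
f0 [ 0.07295734 -0.31255483 -0.82833838] [ 3.23029821e-05 -2.43818895e-04  1.28725455e-04]
n contact -0.002 [-2.74 -5.79 11.69] 12.58
u contact 0.006 [1.36 1.58 3.34] 3.6 12.3333
```

View pics/onrest.png

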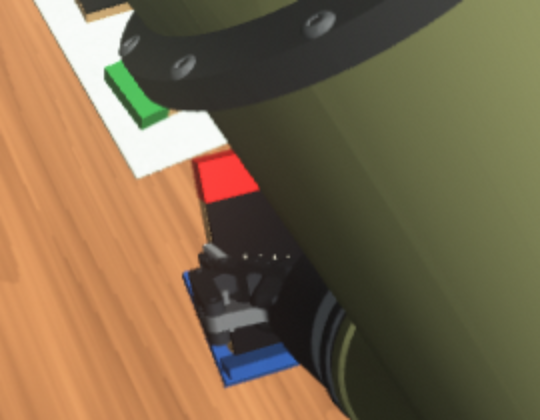

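The tablet is seated with the red band up and the slope behind it, but the along-slope force may be friction. I back off slightly, push on to the ledge, then release.

Run:
```python
from h import *
R=tool(-n,yr);base=seat+.002*n
g=lambda dn,du:base+dn*n+du*u
F=lambda:np.array(get_state()["contact_force"])
ctrl.movel(g(0,.008),max_speed=.02);f0=F();print("f",(f0@n).round(1),(f0@u).round(1))
du=.008
while du>-.01:
    du-=.002;ctrl.movel(g(0,du),max_speed=.02);df=F()-f0
    print(round(du,3),(F()@n).round(1),(F()@u).round(1))
    if df@u>7: break
ctrl.movel(g(0,du+.001),max_speed=.02)
ctrl.ungrasp();ctrl.pause(.1);ctrl.movel(g(.09,du),max_speed=.12)
print(get_state()["width"],F().round(2),get_state()["time"],get_state()["tcp_pos"])
im,d=vision.grab_frame("wrist");cv2.imwrite("pics/wr1.png",im)
im,d=vision.grab_frame("top");cv2.imwrite("pics/top2.png",im);np.save("top2_d.npy",d)
cm=cam("top");h=cv2.cvtColor(im,cv2.COLOR_BGR2HSV).astype(int)
m=((h[...,0]<6)|(h[...,0]>174))&(h[...,1]>150)&(h[...,2]>80);w=np.zeros_like(m);w[190:280,430:540]=1
if (m&w).sum()>20:
    P=cloud(cm,m&w,d);print("band",len(P),P.mean(0),"n,u,y:",((P-foot)@n).mean(),((P-foot)@u).mean(),((P-foot)@yr).mean(),((P-foot)@u).max())
```

```text
f 6.8 1.8
0.006 5.6 2.2
0.004 5.8 1.8
0.002 6.4 3.1
0.0 7.0 3.5
-0.002 10.8 10.1
0.08527438290723392 [-0.05  1.87 -0.2 ] 15.5667 [ 0.46773121 -0.38535994  0.12520314]
band 402 [ 0.48058085 -0.28763164  0.11105488] n,u,y: 0.011496465360156022 0.12293144041856874 -4.9836179072672837e-05 0.1347218970086191
```

View pics/wr1.png

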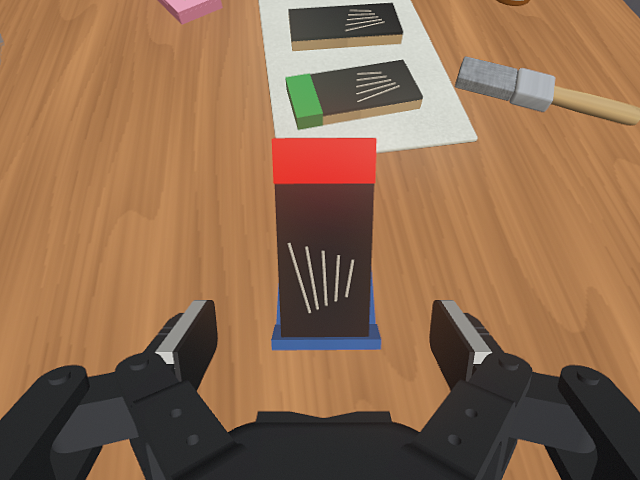

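The wrist view shows the reject upright on the rest, foot on the ledge at row 340 and the band on top at row 160. It is square and the fingers are clear. Next I dwell, then regrasp by the overhanging end from the other side.

Run:
```python
from h import *
ctrl.pause(1.3)
base=seat+.002*n
ctrl.movel(base+.08*n+.015*u+.10*Z)
R=tool(-u,-n);gp=lambda k,dn=.008:foot+k*u+dn*n
p=np.array([.478,-.2,.33]);Rd=tool(-Z,-xr)
ctrl.movep(p,q(Rd))
ctrl.movep(gp(.20),q(R));s=get_state();print(s["time"],s["qpos"],s["tcp_pos"]-gp(.20))
im,d=vision.grab_frame("wrist");cv2.imwrite("pics/wr2.png",im)
im,d=vision.grab_frame("side");cv2.imwrite("pics/sd2.png",cv2.resize(im[250:480,290:560],(630,537)))
```

```text
19.65 [-0.18951614  0.56894034  0.15983097  1.98733829  0.86623669  0.97782509
  0.74428378] [-0.00067676 -0.00188851 -0.00017793]
```

View pics/wr2.png

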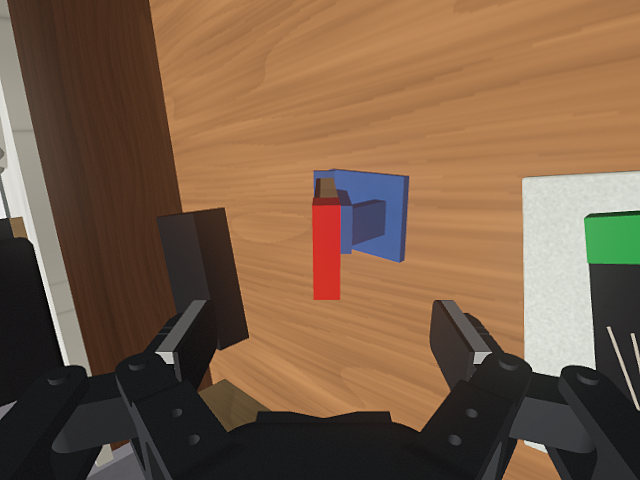

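The tablet's end sits midway between the fingers (column 326 against 323). I grip, lift straight up, hang it vertical and carry it over the box.

Run:
```python
from h import *
R=tool(-u,-n);gp=lambda k,dn=.008:foot+k*u+dn*n
F=lambda:np.array(get_state()["contact_force"]).round(1)
ctrl.movel(gp(.13),max_speed=.12);print(F());ctrl.movel(gp(.095),max_speed=.06);print(F())
ctrl.close_gripper(50);s=get_state();print("grip",s["width"],s["gripper_force"],F())
p=gp(.095);ctrl.movel(p+.02*Z,max_speed=.04);ctrl.movel(p+.16*Z,max_speed=.15);s=get_state();print(s["width"],s["gripper_force"],F(),s["time"])
ctrl.movep(np.array([.478,-.2,.33]),q(tool(-Z,-xr)))
by=yaw(20)[:,1];b=np.array([.489,.307,0])
ctrl.movep(b+.26*Z,q(tool(-Z,by)));s=get_state();print(s["tcp_pos"],s["time"],s["width"],F())
im,d=vision.grab_frame("side");cv2.imwrite("pics/sd3.png",cv2.resize(im[0:240,140:440],(750,600)))
im,d=vision.grab_frame("wrist");cv2.imwrite("pics/wr3.png",im);np.save("wr3_d.npy",d)
cm=cam("wrist");h=cv2.cvtColor(im,cv2.COLOR_BGR2HSV).astype(int)
m=((h[...,0]<6)|(h[...,0]>174))&(h[...,1]>150)&(h[...,2]>80);P=cloud(cm,m,d);P=P[(P[:,2]>.06)&(P[:,2]<.085)];print("rim",len(P),rect(P))
```

```text
[ 0.3  0.6 -0.2]
[0.5 0.1 0.3]
grip 0.015402697512633984 49.22642469406128 [-0.3  2.   1.8]
0.015273281018236454 48.73760282993317 [ 0.1 -0.2 -1.5] 23.5917
[0.49000907 0.30534256 0.26010905] 26.2917 0.015636361436311766 [-1.  -0.3 -1.8]
rim 1930 (array([487.3, 308. ]), array([112.7,  62. ]), 18.0)
```

View pics/wr3.png

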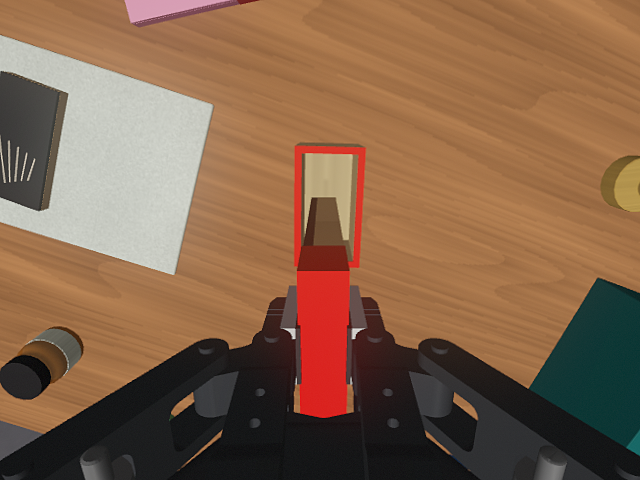

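View pics/sd3.png

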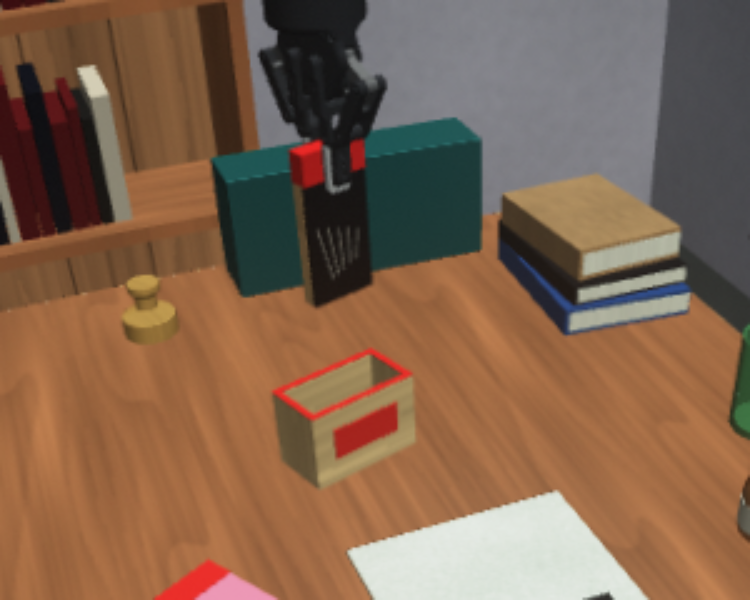

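The wrist view puts the rim (rows 145–265, columns 295–365) at (487, 308) mm, 18°, with the right size. The tablet hangs vertical. I correct the pose, lower it under guard and release.

Run:
```python
from h import *
F=lambda:np.array(get_state()["contact_force"])
b=np.array([.4873,.308,0]);R=tool(-Z,yaw(18)[:,1])
ctrl.movep(b+.24*Z,q(R));ctrl.movel(b+.12*Z,max_speed=.1);ctrl.pause(.2);f0=F();z=.12;print(f0.round(1))
while z>.09:
    z-=.002;ctrl.movel(b+z*Z,max_speed=.03);df=F()-f0
    if np.linalg.norm(df)>3: break
print("contact",z,df.round(1),get_state()["tcp_pos"])
ctrl.ungrasp();ctrl.pause(.2);ctrl.movel(b+.26*Z,max_speed=.12);s=get_state();print(s["time"],s["width"],F().round(1))
im,d=vision.grab_frame("side");cv2.imwrite("pics/sd4.png",cv2.resize(im[60:300,180:480],(750,600)))
```

```text
[ 0.4 -0.  -1.2]
contact 0.09999999999999998 [-1.2 -1.3  7.8] [0.4879123  0.30842593 0.10103843]
33.0583 0.085388690438365 [-0.3 -0.7 -0.6]
```

View pics/sd4.png

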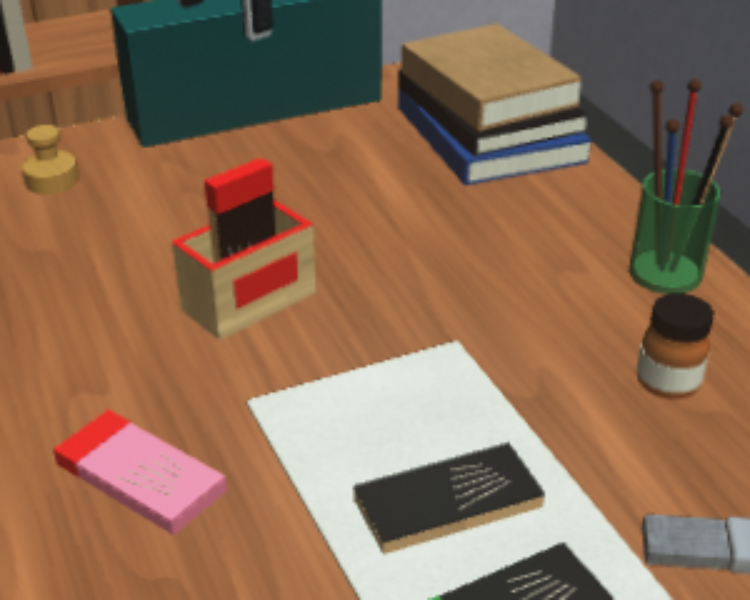

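The reject stands upright in the box (at 240,210 in the crop), the gripper is clear, and the other tablets are where they were.

```bash
python3 -c "
from station import ticket;print(ticket.close_job())"
```

```text
the job is handed in; nothing more can be done
None
```

The red-banded reject stood on the blue rest, let go, for over a second, then went upright into the reject box; the other two tablets still lie where they were, and the job is handed in at about 33 s of the 64 s limit (no verdict was returned).

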